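Slide the red specimen carrier under the microscope lens

ROBOT

A 7-joint arm with a two-finger parallel gripper is mounted at the origin on the work surface. World frame = base frame: x ahead of the robot, y to its left, z up, the work surface at z = 0. Lengths are in m, angles in rad, forces in N, time in s.
With the tool pointing down it reaches from about 0.4 to 0.85 m from the base axis. Payload 10.4 kg.
Tool frame: the origin (TCP) lies midway between the tips of the shut fingers; the grasp point (between the pads) lies 19 mm behind it; z points along the fingers, y is the line along which they close (so a half turn about z gives the same grasp; the last joint's range is limited). The gripper opens to 87 mm and grips with 3 to 60 N. Pads are 19 mm wide; open, the fingers measure 117 mm over their backs; the gripper's body (75 mm by 190 mm) begins 51 mm behind the grasp point.
Start: joints at [-1.182, 0.332, -0.065, 1.46, 0.022, 1.35, -0.088], TCP at [0.25, 0.573, 0.223] pointing down, gripper open.
Joint ranges: [-2.6, 2.6], [-0.5, 2.12], [-1.47, 1.34], [0.16, 2.42], [-1.27, 4.41], [0.06, 2.06], [-2.6, 2.6]. Speed limits (rad/s): [2.22, 2.22, 2.79, 2.79, 3.14, 3.14, 3.14].

INTERFACE

Orientations are given as a unit quaternion [x, y, z, w].
In Python, from bench import r gives the robot as it stands.
- The arm moves only by the tool arm_command, never from a script. Its argument "moves" is one flat list of numbers, 4 for each row, row after row: the shift along the tool's x, y, z in cm, then the turn about the tool's z in degrees. A call has 1 to 12 rows; each row shifts and turns the commanded pose from where the row before left it, along the tool's axes as they then stand; what a row does not reach is not made up. A row lasts 1/12 s, in which the tool goes at most 41.7 mm and 7.16 degrees, less where a joint would pass 70% of its speed; a pose out of reach is approached as far as the arm can. A call with a gripper value outside its range is refused whole. "fingers" is the opening in per cent of the stroke, from 0 (shut) to 100 (fully open), set as the call begins (left out, the last holds). The fingers move at their own pace and stop on an object; "squeeze" is the grip in N (left out, the last holds). Time passes only in rows, so rows that do not move let the fingers close. It gives the time, the measured TCP pose, the force, the opening and the grip force at its end, in the units of the state.
- r.read_state(): the state, without advancing time (a new reading comes with each control period).
- r.camera(name): name is "side" or "top" or "wrist"; returns the picture (400x640x3 uint8, red, green, blue); there is no depth.
- r.camera_info(name): a dict with "fx", "fy", "cx", "cy" (pixels), "k1" (the pictures are not rectified: a ray, as slopes to the right and down, at radius r is drawn at 1 + k1 r^2 times it, then the intrinsics apply), "origin" and "attitude" of the camera in the world. Camera axes: x right, y up, looking along -z (the intrinsics and any distortion apply to the point x, -y, -z); pixel columns grow to the right and rows downward; lengths in m; the calibration is good to about 2 mm. A picture is of the moment at which its call begins: read the wrist's pose just before it. camera_info takes no time and is no camera call; for the wrist camera it gives the pose at the moment of the call.
- r.close_job(): hands the job in; it is judged then, once.
The state is a dict: "time": time; "joint_positions": joint angles; "joint_vel": joint speeds; "joint_torque": joint torques, N m; "ee_pos": TCP position; "eef_rot": TCP orientation; "ft_force": force on the tool from outside, world axes, zero at the start; "torque": the same for the moment, N m; "width": finger opening in m; "grip_force": force on a finger pad.
Only numpy, scipy, OpenCV 4.12 (cv2) and the standard library are available. Lean on these libraries where they do the work, as an engineer would, in place of code of your own. Each camera call takes 0.05 s, during which the arm holds its last target. There are 200 camera calls.

TASK

Pick up the specimen carrier with the red sample and red handle, lay it flat in the channel on the microscope's stage and slide it in under the lens until it is fully home against the stop, then let go. Do not knock the lens head, and leave the green and blue carriers where they are.

Things in the scene. Friction and masses are not known exactly. Their poses are not given: they have to be found in the camera images.
- carrier_red: Flat black carrier 190 x 60 x 10 mm, 140 g, with red sample (44 x 22) at one end and upright red handle fin at the other. Origin: underside, below the sample's middle; x points from handle to sample, z up. Plate spans x -150 to 40, y -30 to 30 mm. Fin centred at x -130, y 0: 34 long (x), 14 thick (y), top 55 above the underside; pinch it from above, closing along y.
- carrier_green: The same carrier with a green sample and green handle, same origin and axes. A bystander.
- carrier_blue: The same carrier with a blue sample and blue handle, same origin and axes. A bystander.
- lens_head: White lens head over a fixed stage. Origin: lens axis at stage floor (15 mm above table); x runs from channel mouth to stop, z up. Stage x -240 to 130, y -75 to 75 mm. Rails 12 high, inner faces y ±35 for x -60 to 41, flaring to ±50 at x -100; stop at x 41 (home: carrier origin at x 1). Black ring light, 72 wide, 30 above floor; head top 158, column at x 100. Fragile: under 5 N.
Mind the look-alikes: they are no part of the job. Leave any purple look-alike of the carrier_red alone.

How it is judged:
At the end, for the whole second after the job is handed in: The red carrier lies at rest, flat (within 6 degrees) on the stage floor between the rails, its sample within 12 mm of the lens axis along and across the channel and its length within 10 degrees of the channel; the green and blue carriers are within 30 mm of where they started (x of carrier_red in the frame of lens_head between -0.012 and 0.012 m and y of carrier_red in the frame of lens_head between -0.012 and 0.012 m and z of carrier_red in the frame of lens_head below 0.005 m and angle between the x axis of carrier_red and the x axis of lens_head, either way round below 0.175 rad and angle between carrier_red's own z axis and vertical below 0.1 rad and linear speed of carrier_red below 0.02 m/s and distance of each of carrier_green, carrier_blue from where it was at the start of the episode below 0.03 m); the robot touches nothing.
It fails at once if the lens head is pushed with more than 5 N (contact force between anything else and lens_head above 5 N).
It also fails if it takes over 48 s, if anything falls off the work surface, if the arm or the gripper's body presses on something with over 40 N, if the wrist force passes 120 N, or if a joint passes its speed limit or range.

## Working session

There is one attempt and no reset: what is moved stays moved. The work goes in short steps, Python scripts to look and compute and a tool call to move; the robot and the scene stay as the last step left them, time stands still between calls to the robot, and variables do not carry over. Pictures are saved under pics/ and viewed, at most 10 in all, crops included, and the job is handed in when it is done.

Besides the shell and the picture viewer there is one more tool, called as name(argument=value, ...) on one line, values as JSON. arm_command: Moves the arm, as the interface text tells. Its arguments: {"type":"object","properties":{"moves":{"type":"array"},"fingers":{"type":"number"},"squeeze":{"type":"number"}},"required":["moves"]}

```bash
mkdir -p pics; ls
python3 - <<'E'
from bench import r
import cv2,json,numpy as np
s=r.read_state(); print(s['time'],s['ee_pos'],s['eef_rot'],s['width'])
ims=[]
for n in ('side','top'):
    i=r.camera_info(n); print(n,i)
    im=r.camera(n); np.save(f'pics/{n}0.npy',im); cv2.imwrite(f'pics/{n}0.png',im[:,:,::-1])
E
```

```text
pics
0.0 [0.24998894 0.57237648 0.22172059] [ 2.04448390e-01  9.78877058e-01 -7.36765905e-04 -1.32514586e-04] 0.08690065347732252
side {'fx': 374.68526961195437, 'fy': 374.68526961195437, 'cx': 309.080771453345, 'cy': 202.26392916303996, 'k1': -0.02384724256991481, 'origin': array([ 0.12384894, -0.57793778,  0.67240737]), 'attitude': array([ 0.37879039, -0.1067412 , -0.22478584,  0.89140086])}
top {'fx': 390.32349993401994, 'fy': 390.32349993401994, 'cx': 323.36853468150287, 'cy': 201.7928741702113, 'k1': 0.012198879119094315, 'origin': array([0.39365057, 0.00118644, 0.9660139 ]), 'attitude': array([-0.02585928,  0.03513612,  0.7081076 , -0.70475554])}
```

View pics/top0.png

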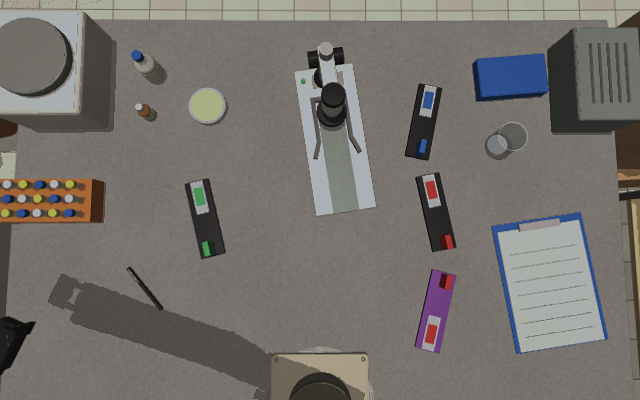

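View pics/side0.png

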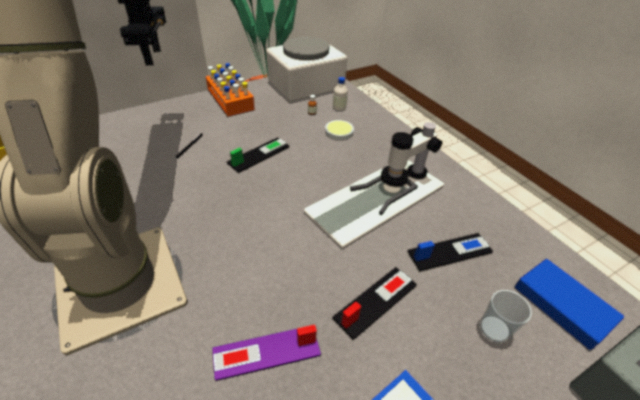

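The top view shows the candidates. The black carrier has a red sample at (431,189) and a red fin at (448,242). The purple look-alike has its sample at (431,333) and its fin at (446,282). Only the black one fits "flat black carrier". The green carrier is at (205,218), the blue one at (424,120), and the stage mouth is near (347,211) with the lens near (332,105).

```bash
cat > h.py <<'E'
import numpy as np,cv2
from scipy.spatial.transform import Rotation as R
def ray(ci,uv):
    d=np.array([(uv[0]-ci['cx'])/ci['fx'],(uv[1]-ci['cy'])/ci['fy']]); p=d.copy()
    for _ in range(10): p=d/(1+ci['k1']*(p@p))
    return R.from_quat(ci['attitude']).apply([p[0],-p[1],-1])
def onz(ci,uv,z):
    v=ray(ci,uv); o=np.array(ci['origin']); return (o+v*(z-o[2])/v[2])
def proj(ci,P):
    q=R.from_quat(ci['attitude']).inv().apply(np.array(P)-ci['origin']); p=np.array([q[0],-q[1]])/-q[2]
    p=p*(1+ci['k1']*(p@p)); return p*[ci['fx'],ci['fy']]+[ci['cx'],ci['cy']]
def blobs(m,amin=20):
    n,l,s,c=cv2.connectedComponentsWithStats(m.astype(np.uint8)); 
    return [(s[i,4],c[i],l==i) for i in range(1,n) if s[i,4]>=amin]
def red(im):
    a=im.astype(int); return (a[...,0]>110)&(a[...,1]<70)&(a[...,2]<70)
def rect(m):
    ys,xs=np.nonzero(m); return cv2.minAreaRect(np.c_[xs,ys].astype(np.float32))
E
python3 - <<'E'
from bench import r
from h import *
ci=r.camera_info('top'); im=np.load('pics/top0.npy'); a=im.astype(int)
print('red',[(n,c.round(1)) for n,c,_ in blobs(red(im),10)])
# black plate outline
g=a.max(2); roi=np.zeros(g.shape,bool); roi[165:260,405:465]=1
m=((g<60)|red(im)|(a.min(2)>170))&roi
n,c,mm=max(blobs(m),key=lambda b:b[0]); q=rect(mm); print('plate',n,q)
P=np.array([onz(ci,p,0.01) for p in cv2.boxPoints(q)])
print(P.round(4),'ctr',onz(ci,q[0],0.01))
# stage
roi=np.zeros(g.shape,bool); roi[120:225,290:385]=1
m=(a.min(2)>165)&roi
print([(n,c.round(1)) for n,c,_ in blobs(m)])
sat=a.max(2)-a.min(2)
sm=((a.min(2)>165)).astype(np.uint8)
for row in (80,95,110,130,150,170,190,200): 
    x=np.nonzero(sm[row,285:390])[0]+285
    print(row,x.min(),x.max(), [int(v) for v in x[np.nonzero(np.diff(x)>2)[0]]],[int(v) for v in x[np.nonzero(np.diff(x)>2)[0]+1]])
c1=cv2.resize(im[160:360,400:480],None,fx=3,fy=3,interpolation=cv2.INTER_CUBIC)
c2=cv2.resize(im[30:230,280:400],None,fx=3,fy=3,interpolation=cv2.INTER_CUBIC)
cv2.imwrite('pics/crop1.png',np.hstack([c1,c2])[:,:,::-1])
E
```

```text
red [(np.int32(141), array([431. , 189.5])), (np.int32(14), array([ 82.1, 188.1])), (np.int32(10), array([ 82., 201.])), (np.int32(79), array([448.6, 241.4])), (np.int32(80), array([448.3, 282.1])), (np.int32(155), array([430.7, 333.5]))]
plate 1577 ((435.26922607421875, 212.05271911621094), (77.54302215576172, 24.789257049560547), 77.125)
[[ 0.537  -0.2379  0.01  ]
 [ 0.5506 -0.2983  0.01  ]
 [ 0.364  -0.3348  0.01  ]
 [ 0.3509 -0.2753  0.01  ]] ctr [ 0.44984073 -0.28671665  0.01      ]
[(np.int32(1342), array([317.3, 171.3])), (np.int32(1201), array([361.2, 168.3]))]
80 296 354 [300, 311, 336] [306, 323, 344]
95 298 356 [320] [347]
110 301 359 [311] [350]
130 304 362 [314] [353]
150 307 365 [313, 322, 355] [320, 350, 362]
170 310 369 [326] [353]
190 313 372 [329] [357]
200 314 374 [330] [358]
```

View pics/crop1.png

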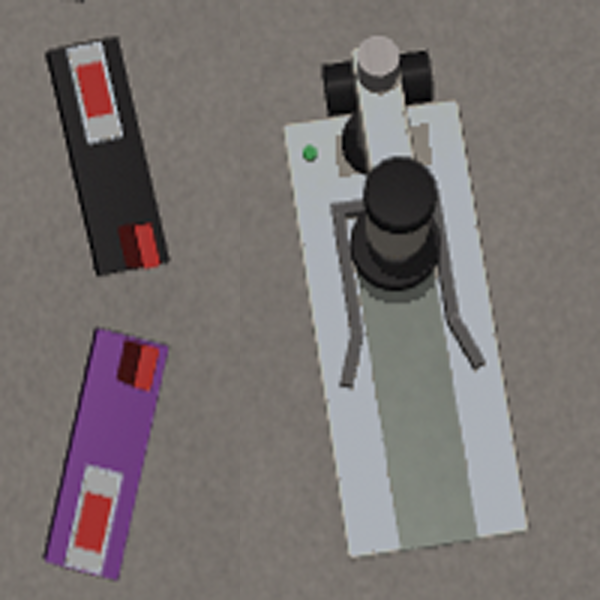

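The crop confirms it: the upper carrier is black with a red sample and red fin, and the lower one is purple, so I leave it alone. Next I fit the stage outline and plan the first moves.

```bash
cat >> h.py <<'E'
def plan(s,wps):
    """wps: (x,y,z,tool-y heading deg, rows); prints rows in tool axes, cm and deg"""
    p=np.array(s['ee_pos'],float); ry=R.from_quat(s['eef_rot']).apply([0,1,0]); h=np.degrees(np.arctan2(ry[1],ry[0]))
    for x,y,z,hd,n in wps:
        out=[]
        for k in range(n,0,-1):
            d=(np.array([x,y,z])-p)/k; t=(hd-h)/k
            c,q=np.cos(np.radians(h)),np.sin(np.radians(h))
            ty=np.array([c,q,0]); tz=np.array([0,0,-1.]); tx=np.cross(ty,tz)
            v=[round(float(d@e)*100,1) for e in (tx,ty,tz)]; t=round(float(-t),1)
            out+=v+[t]; p=p+(tx*v[0]+ty*v[1]+tz*v[2])/100; h-=t
        print(out)
    print('end',p.round(4),round(h,1))
E
python3 - <<'E'
from bench import r
from h import *
ci=r.camera_info('top'); im=np.load('pics/top0.npy'); a=im.astype(int); m=a.min(2)>150
def fit(pts):
    P=np.array([onz(ci,p,0.015)[:2] for p in pts]); vx,vy,x,y=cv2.fitLine(P.astype(np.float32),cv2.DIST_HUBER,0,.001,.001).ravel()
    return np.array([x,y],float),np.array([vx,vy],float)
g=a.sum(2)/3
L=[];Rr=[]
for row in range(85,200,3):
    x=np.nonzero(m[row,285:390])[0]+285; L.append((x.min()-.5,row)); Rr.append((x.max()+.5,row))
F=[]
for col in list(range(320,329))+list(range(361,373)):
    y=np.nonzero(m[150:230,col])[0]+150; F.append((col,y.max()+.5))
B=[]
for col in list(range(298,306))+list(range(345,350)):
    y=np.nonzero(m[50:130,col])[0]+50; B.append((col,y.min()-.5))
l,rr,f,b=fit(L),fit(Rr),fit(F),fit(B)
for q in (l,rr,f,b): print(q[0].round(4),np.degrees(np.arctan2(q[1][1],q[1][0])).round(2))
d=l[1]+rr[1]*np.sign(l[1]@rr[1]); d/=np.linalg.norm(d); d*=np.sign(d[0]); n=np.array([-d[1],d[0]])
w=(l[0]-rr[0])@n; c=((l[0]+rr[0])/2)@n
mouth=f[0]@d; back=b[0]@d   # front line centre approx
def isect(q):
    A=np.c_[d,-q[1]]; t=np.linalg.solve(A,q[0]-c*n); return t[0]
print('yaw',np.degrees(np.arctan2(d[1],d[0])),'width',w,'len',isect(b)-isect(f))
mo=(isect(f)+isect(b))/2-0.185
o=d*(mo+0.24)+n*c; print('lens',o, 'fin home',o-0.129*d, 'fin at -75 pre', o-0.26*d)
P=np.array([onz(ci,p,.01)[:2] for p in cv2.boxPoints(((435.27,212.05),(77.54,24.79),77.125))])
s=r.read_state()
plan(s,[(0.45,0.35,.22,18,8),(0.49,0.0,.22,-40,9),(.40,-.26,.17,-78.8,7)])
E
```

```text
[0.6253 0.0338] 8.47
[ 0.6301 -0.1144] 8.67
[ 0.4567 -0.0837] -81.46
[0.8131 0.0074] -81.44
yaw 8.571674623572207 width 0.1471891877196243 len 0.36597687966936315
lens [ 0.68944168 -0.03099477] fin home [ 0.56188259 -0.05022177] fin at -75 pre [ 0.43234584 -0.06974687]
[-3.4, -1.5, 0.0, 6.1, -3.5, -1.2, 0.0, 6.0, -3.7, -0.8, 0.0, 6.1, -3.7, -0.4, 0.0, 6.0, -3.7, -0.0, 0.0, 6.1, -3.7, 0.4, 0.1, 6.0, -3.7, 0.7, 0.0, 6.1, -3.6, 1.2, 0.1, 6.0]
[-3.8, -0.8, -0.0, 6.4, -3.9, -0.3, -0.0, 6.5, -3.9, 0.1, -0.0, 6.4, -3.9, 0.5, -0.0, 6.5, -3.8, 1.0, -0.0, 6.4, -3.7, 1.4, -0.0, 6.5, -3.5, 1.8, -0.0, 6.4, -3.3, 2.1, -0.0, 6.5, -2.9, 2.5, -0.0, 6.4]
[-3.7, 1.4, 0.7, 5.5, -3.5, 1.8, 0.7, 5.6, -3.3, 2.1, 0.7, 5.5, -3.1, 2.4, 0.7, 5.6, -2.9, 2.7, 0.7, 5.5, -2.6, 2.9, 0.7, 5.6, -2.3, 3.2, 0.8, 5.5]
end [ 0.4004 -0.2597  0.1698] -78.8
```

arm_command(moves=[-3.4,-1.5,0,6,-3.5,-1.2,0,6,-3.7,-0.8,0,6,-3.7,-0.4,0,6,-3.7,0,0,6,-3.7,0.4,0,6,-3.7,0.7,0,6,-3.6,1.2,0,6], fingers=100)

```text
time: 0.77
ee_pos: [0.4516, 0.3495, 0.2224]
eef_rot: [0.587, 0.81, -0.0, -0.0]
ft_force: [0.2, 0.8, 0.6]
width: 0.087
grip_force: 0.0
```

arm_command(moves=[-3.8,-0.8,0,6.5,-3.9,-0.3,0,6.5,-3.9,0.1,0,6.5,-3.9,0.5,0,6.5,-3.8,1,0,6.5,-3.7,1.4,0,6.5,-3.5,1.8,0,6.5,-3.3,2.1,0,6.5,-2.9,2.5,0,6.5,0,0,0,0])

```text
time: 1.6
ee_pos: [0.4919, -0.0065, 0.2228]
eef_rot: [0.91, 0.414, -0.0, 0.001]
ft_force: [-0.1, -0.4, -0.3]
width: 0.0868
grip_force: 0.0
```

Tracking is good. Next, the approach to above the fin.

arm_command(moves=[-3.7,1.4,0.7,5.5,-3.5,1.8,0.7,5.5,-3.3,2.1,0.7,5.5,-3.1,2.4,0.7,5.5,-2.9,2.7,0.7,5.5,-2.6,2.9,0.7,5.5,-2.3,3.2,0.8,5,0,0,0,0])

```text
time: 2.27
ee_pos: [0.3984, -0.265, 0.1716]
eef_rot: [0.995, 0.097, -0.001, 0.001]
ft_force: [-0.5, -0.7, 0.1]
width: 0.087
grip_force: 0.0
```

Run:
```python
from bench import r
from h import *
s=r.read_state(); ci=r.camera_info('wrist'); im=r.camera('wrist'); cv2.imwrite('pics/w1.png',im[:,:,::-1])
print(s['ee_pos'],s['joint_positions'],ci['origin'])
for n,c,m in blobs(red(im),60):
    print(n,c.round(1),rect(m),'z.055',onz(ci,c,.055).round(4),'z.011',onz(ci,c,.011).round(4))
```

```text
[ 0.39839925 -0.26499097  0.17158489] [-0.30068002  0.02357693  0.81465063  1.93875926 -0.01638607  1.18731858
 -0.85696961] [ 0.47077508 -0.25074773  0.33285421]
1226 [355.3  64.2] ((355.5, 64.5), (51.0, 23.0), 90.0) z.055 [ 0.5015 -0.2737  0.055 ] z.011 [ 0.5064 -0.2773  0.011 ]
587 [356.1 223.1] ((356.0, 223.0), (36.0, 16.0), 90.0) z.055 [ 0.3788 -0.3023  0.055 ] z.011 [ 0.3643 -0.3105  0.011 ]
417 [329.4 316.3] ((329.7028503417969, 315.33489990234375), (13.986515045166016, 32.73233413696289), 29.05460548400879) z.055 [ 0.2857 -0.2984  0.055 ] z.011 [ 0.2564 -0.306   0.011 ]
```

View pics/w1.png

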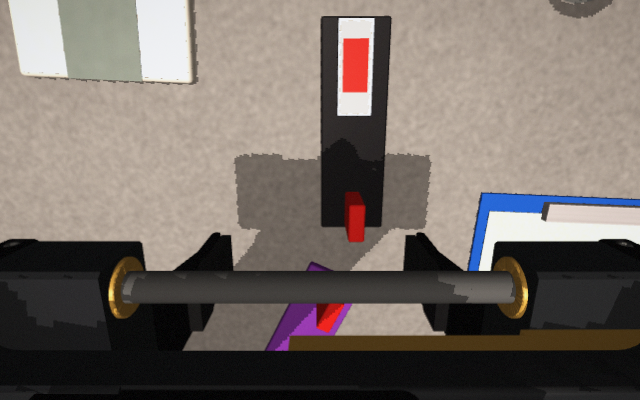

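The wrist view shows the fin top at (356,223), which is (0.379, -0.302), and the sample at (355,64). The heading is already aligned. I descend and pinch.

arm_command(moves=[-1.3,1.6,1.5,0,-1.3,1.7,1.5,0,0,0,2.5,0,0,0,2.5,0,0,0,2.5,0,0,0,2,0,0,0,1.5,0,0,0,1.1,0,0,0,0,0,0,0,0,0])

```text
time: 3.15
ee_pos: [0.384, -0.2959, 0.0215]
eef_rot: [0.995, 0.104, -0.0, -0.0]
ft_force: [-0.5, 0.3, -0.2]
width: 0.0867
grip_force: 0.0
```

arm_command(moves=[0,0,0,0,0,0,0,0,0,0,0,0,0,0,0,0,0,0,0,0,0,0,0,0,0,0,0,0,0,0,0,0], fingers=0, squeeze=50)

```text
time: 3.82
ee_pos: [0.3838, -0.2963, 0.0215]
eef_rot: [0.995, 0.104, 0.0, -0.0]
ft_force: [-0.1, -0.3, 0.4]
width: 0.0419
grip_force: 0.0
```

arm_command(moves=[-0.6,0.5,0,0.8,0,0,0,0,0,0,0,0,0,0,0,0,0,0,0,0,0,0,0,0,0,0,0,0,0,0,0,0])

```text
time: 4.48
ee_pos: [0.379, -0.3024, 0.0215]
eef_rot: [0.995, 0.097, -0.0, 0.0]
ft_force: [-1.7, -0.4, 0.3]
width: 0.0134
grip_force: 50.0
```

arm_command(moves=[0,0,0,0,0,0,0,0,0,0,0,0])

```text
time: 4.73
ee_pos: [0.379, -0.3024, 0.0215]
eef_rot: [0.995, 0.097, -0.0, -0.0]
ft_force: [-1.3, -0.2, 0.1]
width: 0.0136
grip_force: 50.0
```

arm_command(moves=[0,0,-1,0,0,0,-2,0,0,0,-2,0,0,0,-2,0,0,0,-1,0,0,0,0,0])

```text
time: 5.23
ee_pos: [0.3803, -0.3029, 0.1037]
eef_rot: [0.995, 0.097, 0.002, 0.0]
ft_force: [-0.3, 0.1, -1.6]
width: 0.0135
grip_force: 50.0
```

Run:
```python
from bench import r
from h import *
s=r.read_state(); print(s['ee_pos'],s['width'],s['grip_force'],s['ft_force'],s['torque'])
plan(s,[(0.425,-0.0708,.10,-81.4,10)])
```

```text
[ 0.38031137 -0.30288147  0.10365947] 0.013495567487395312 49.99762642197311 [-0.29193085  0.10683681 -1.59335398] [-0.03549627  0.20786684 -0.04219093]
[0.9, -2.2, 0.0, 0.3, 0.9, -2.2, 0.0, 0.2, 0.9, -2.2, 0.0, 0.3, 0.8, -2.2, 0.1, 0.2, 0.8, -2.2, 0.0, 0.3, 0.8, -2.2, 0.1, 0.2, 0.8, -2.2, 0.0, 0.3, 0.8, -2.2, 0.1, 0.2, 0.9, -2.2, 0.0, 0.3, 0.8, -2.3, 0.1, 0.2]
end [ 0.4248 -0.0707  0.0997] -81.4
```

arm_command(moves=[0.5,-1,0,0.3,0.9,-2.2,0,0.2,0.9,-2.2,0,0.3,0.8,-2.2,0,0.2,0.8,-2.3,0,0.3,0.8,-2.3,0,0.2,0.8,-2.3,0,0.3,0.8,-2.3,0,0.2,0.9,-2.3,0,0.3,0.8,-2.1,0.2,0.2,0.4,-1,0.2,0,0,0,0,0])

```text
time: 6.23
ee_pos: [0.4235, -0.067, 0.0964]
eef_rot: [0.997, 0.077, -0.001, -0.0]
ft_force: [0.3, -1.3, -2.0]
width: 0.0136
grip_force: 50.0
```

Run:
```python
from bench import r
from h import *
s=r.read_state(); print(s['ee_pos'],s['eef_rot'],s['joint_positions'].round(2) if hasattr(s['joint_positions'],'round') else s['joint_positions'])
ci=r.camera_info('wrist'); w=r.camera('wrist'); sd=r.camera('side'); cs=r.camera_info('side')
b=[x for x in blobs(red(w),60)]
for n,c,m in b: print('w',n,c.round(1),rect(m),[onz(ci,c,z).round(4) for z in (.08,.095)])
for n,c,m in blobs(red(sd),30): print('s',n,c.round(1),onz(cs,c,.09).round(3))
cv2.imwrite('pics/w2.png',np.vstack([w[:300],sd[100:400]])[:,:,::-1])
plan(s,[(0.4472,-0.0675,.055,-81.4,3)])
```

```text
[ 0.42354229 -0.06704411  0.09643765] [ 9.97034670e-01  7.69489508e-02 -8.29970652e-04 -1.91954401e-04] [-0.57 -0.    0.63  2.13  0.    1.02 -1.36]
w 1153 [317.6  11.5] ((317.4999694824219, 11.999998092651367), (46.99999237060547, 23.999996185302734), 0.0) [array([ 0.5352, -0.0498,  0.08  ]), array([ 0.532 , -0.0503,  0.095 ])]
w 678 [317.7 260. ] ((318.0, 260.0), (20.0, 32.0), 90.0) [array([ 0.4116, -0.0692,  0.08  ]), array([ 0.4187, -0.068 ,  0.095 ])]
w 587 [317.7 312.6] ((317.5, 312.5), (19.0, 31.0), 90.0) [array([ 0.3784, -0.0743,  0.08  ]), array([ 0.3883, -0.0728,  0.095 ])]
s 354 [238.8 106.5] [0.442 0.424 0.09 ]
s 157 [306.4 331. ] [ 0.275 -0.318  0.09 ]
s 212 [235.2 356.8] [ 0.156 -0.303  0.09 ]
[0.8, 0.1, 1.4, 0.1, 0.8, 0.2, 1.4, 0.1, 0.7, 0.1, 1.3, 0.0]
end [ 0.4469 -0.0675  0.0554] -81.4
```

View pics/w2.png

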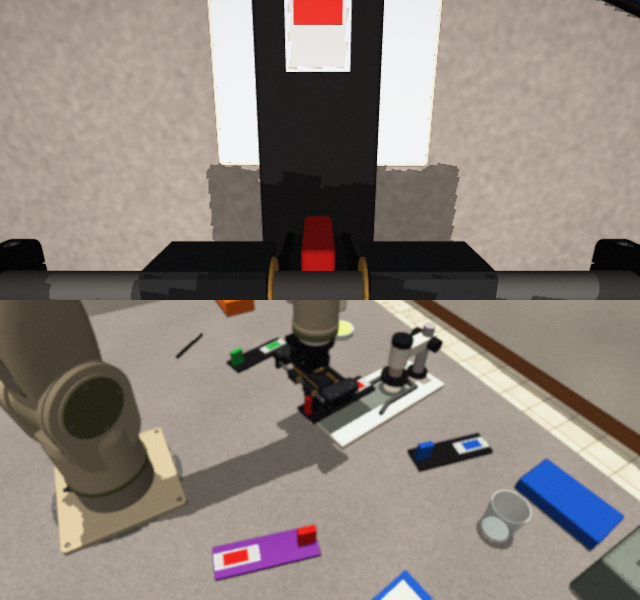

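The wrist view shows the carrier level and centred over the stage, with the mouth corners at (219,165) and (429,163). The side view agrees.

Run:
```python
from bench import r
from h import *
ci=r.camera_info('wrist')
A=onz(ci,(219.5,165),.015);B=onz(ci,(428.5,164),.015)
print(A,B,np.linalg.norm(A-B),(A+B)/2, np.degrees(np.arctan2(*(A-B)[[1,0]]))-90)
# top-based mouth centre
o=np.array([.6894,-.0310]);d=np.array([.9888,.149]);print(o-.24*d)
```

```text
[0.44216411 0.00287428 0.015     ] [ 0.46507619 -0.14285732  0.015     ] 0.14752173023616988 [ 0.45362015 -0.06999152  0.015     ] 8.934967461211585
[ 0.452088 -0.06676 ]
```

arm_command(moves=[0.8,0.1,1.4,0.1,0.8,0.2,1.4,0.1,0.7,0.1,1.3,0,0,0,0,0])

```text
time: 6.67
ee_pos: [0.4465, -0.0713, 0.0546]
eef_rot: [0.997, 0.073, -0.001, 0.001]
ft_force: [-0.5, -0.2, -2.2]
width: 0.0135
grip_force: 50.0
```

arm_command(moves=[0,-0.2,0.6,0,0,0,0.5,0,0,0,0.3,0,0,0,0.2,0,0,0,0.1,0,0,0,0,0,0,0,0,0])

```text
time: 7.25
ee_pos: [0.447, -0.0678, 0.0397]
eef_rot: [0.997, 0.073, 0.0, -0.0]
ft_force: [0.3, 0.4, -1.7]
width: 0.0136
grip_force: 50.0
```

Run:
```python
from bench import r
from h import *
s=r.read_state();print(s['ee_pos'],s['eef_rot'],s['ft_force'],s['torque'])
ci=r.camera_info('wrist'); w=r.camera('wrist'); cv2.imwrite('pics/w3.png',w[:,:,::-1])
for n,c,m in blobs(red(w),60): print(n,c.round(1),onz(ci,c,.026).round(4),onz(ci,c,.07).round(4))
```

```text
[ 0.44700625 -0.06783047  0.03973978] [ 9.97310736e-01  7.32888051e-02  1.91411039e-04 -1.03333159e-04] [ 0.30235946  0.3879885  -1.73854323] [-0.03946885  0.23230952 -0.06599747]
1152 [317.5  11.5] [ 0.5583 -0.0515  0.026 ] [ 0.5486 -0.0529  0.07  ]
675 [317.7 260. ] [ 0.4364 -0.0696  0.026 ] [ 0.4573 -0.0665  0.07  ]
593 [317.6 312.6] [ 0.4037 -0.0744  0.026 ] [ 0.4328 -0.0701  0.07  ]
```

View pics/w3.png

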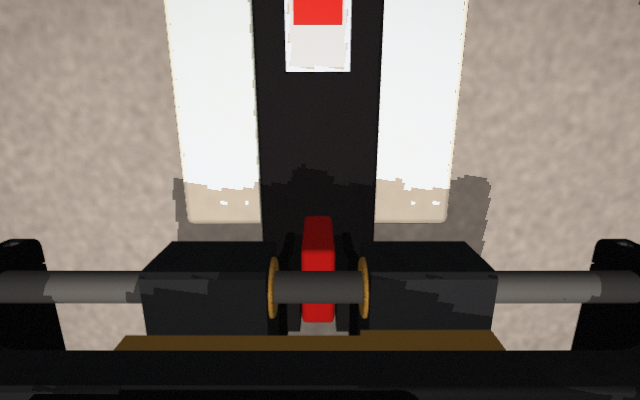

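Carrier and stage are centred to about 1 mm: the stage edges average to column 317 and the carrier to 318. I slide in just above the floor, then lower.

arm_command(moves=[0,0,0.2,0,0.5,0,0,0,1,0,0,0,1,0,0,0,1,0,0,0,1,0,0,0,0.5,0,0,0,0,0,0,0])

```text
time: 7.97
ee_pos: [0.4977, -0.0603, 0.0375]
eef_rot: [0.997, 0.074, 0.0, 0.0]
ft_force: [-0.5, -0.1, -1.1]
width: 0.0137
grip_force: 50.0
```

Run:
```python
from bench import r
from h import *
s=r.read_state();print(s['ee_pos'],s['eef_rot'],s['ft_force'],s['torque'])
p=np.array(s['ee_pos'][:2])-[.6894,-.0310]; d=np.array([.9888,.149]);n=np.array([-.149,.9888]);print('fin lens',p@d,p@n)
ci=r.camera_info('wrist'); w=r.camera('wrist'); cv2.imwrite('pics/w4.png',w[:,:,::-1])
```

```text
[ 0.49772333 -0.06033955  0.03745276] [9.97287665e-01 7.36014436e-02 1.62405930e-04 3.37801368e-04] [-0.48554397 -0.09262062 -1.09269671] [-0.08961222  0.29627757 -0.02131306]
fin lens -0.19390147983005024 -0.00045112081620160457
```

View pics/w4.png

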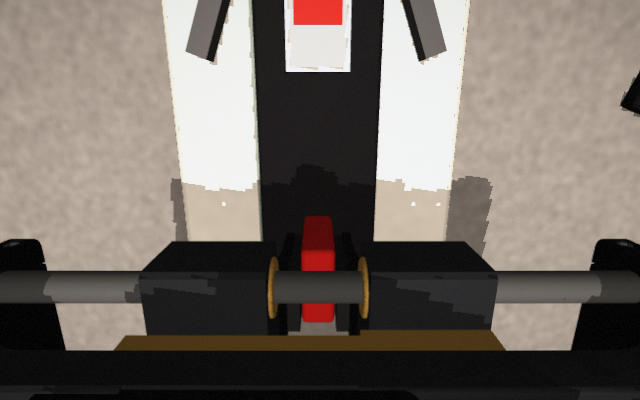

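The rail tips at (211,61) and (421,60) centre on 316 and the carrier on 318, so it is aligned, with no contact force. I check the along-channel position from the rail ends and advance.

Run:
```python
from bench import r
from h import *
ci=r.camera_info('wrist'); d=np.array([.9888,.149]);n=np.array([-.149,.9888])
for uv in ((211,61),(421,60)):
  for z in (.015,.027):
    p=onz(ci,uv,z)[:2]-[.6894,-.0310]; print(uv,z,(p@d).round(4),(p@n).round(4))
```

```text
(211, 61) 0.015 -0.1025 0.0516
(211, 61) 0.027 -0.1037 0.0481
(421, 60) 0.015 -0.1022 -0.052
(421, 60) 0.027 -0.1035 -0.0486
```

arm_command(moves=[0.5,0,0,0,0.8,0,0,0,0.8,0,0,0,0.8,0,0,0,0.8,0,0,0,0.5,0,0,0,0.3,0,0,0,0,0,0,0,0,0,0,0])

```text
time: 8.77
ee_pos: [0.5407, -0.0541, 0.0374]
eef_rot: [0.997, 0.073, -0.0, 0.0]
ft_force: [-1.1, 0.5, -2.2]
width: 0.0138
grip_force: 50.0
```

arm_command(moves=[0.4,0,0,0,0.4,0,0,0,0.4,0,0,0,0.3,0,0,0,0,0,0,0,0,0,0,0])

```text
time: 9.27
ee_pos: [0.5558, -0.0518, 0.0375]
eef_rot: [0.997, 0.073, -0.0, 0.0]
ft_force: [0.0, 0.0, -1.5]
width: 0.0136
grip_force: 50.0
```

arm_command(moves=[0.1,0,0,0,0.1,0,0,0,0,0,0,0,0,0,0,0])

```text
time: 9.6
ee_pos: [0.5577, -0.0515, 0.0375]
eef_rot: [0.997, 0.073, 0.0, -0.0]
ft_force: [-0.5, 0.2, -1.5]
width: 0.0139
grip_force: 50.0
```

arm_command(moves=[0.1,0,0,0,0,0,0,0,0,0,0,0])

```text
time: 9.85
ee_pos: [0.5587, -0.0513, 0.0375]
eef_rot: [0.997, 0.073, 0.0, -0.0]
ft_force: [-0.2, 0.1, -1.8]
width: 0.0135
grip_force: 50.0
```

arm_command(moves=[0.1,0,0,0,0,0,0,0,0,0,0,0])

```text
time: 10.1
ee_pos: [0.5597, -0.0512, 0.0375]
eef_rot: [0.997, 0.073, 0.0, -0.0]
ft_force: [0.4, 0.3, -1.9]
width: 0.0139
grip_force: 50.0
```

arm_command(moves=[0,0,0.05,0,0,0,0,0,0,0,0.05,0,0,0,0,0,0,0,0,0], squeeze=3)

```text
time: 10.52
ee_pos: [0.5598, -0.0512, 0.0366]
eef_rot: [0.997, 0.073, 0.0, -0.0]
ft_force: [-0.2, 0.2, -0.5]
width: 0.0139
grip_force: 3.0
```

arm_command(moves=[0.1,0,0,0,0,0,0,0,0.1,0,0,0,0,0,0,0,0,0,0,0])

```text
time: 10.93
ee_pos: [0.5617, -0.051, 0.0366]
eef_rot: [0.997, 0.073, 0.0, -0.0]
ft_force: [-1.2, -1.1, 1.0]
width: 0.014
grip_force: 3.0
```

arm_command(moves=[0.1,0,0,0,0,0,0,0,0.1,0,0,0,0,0,0,0,0,0,0,0])

```text
time: 11.35
ee_pos: [0.5635, -0.0507, 0.0365]
eef_rot: [0.997, 0.073, -0.0, -0.0]
ft_force: [-3.6, -0.9, 2.2]
width: 0.0142
grip_force: 3.0
```

Run:
```python
from bench import r
from h import *
s=r.read_state();print(s['ee_pos'],s['ft_force'])
cs=r.camera_info('side'); sd=r.camera('side'); ci=r.camera_info('wrist'); w=r.camera('wrist')
for n,c,m in blobs(red(w),60): print(n,c.round(1))
for n,c,m in blobs(red(sd),15): print('s',n,c.round(1))
```

```text
[ 0.56352512 -0.05068412  0.03645799] [-3.5607712  -0.93851123  2.19205049]
651 [317.9 260.6]
627 [317.5 313.1]
s 23 [208.5  85.3]
s 15 [217.9 101.2]
s 358 [238.5 106.5]
s 23 [355.4 193. ]
s 151 [306.4 330.7]
s 216 [235.2 356.8]
```

The wrist force rose to about 3.6 N along the channel, so it is against the stop. I release and lift.

arm_command(moves=[0,0,0,0,0,0,0,0,0,0,0,0,0,0,0,0,0,0,0,0,0,0,0,0], fingers=40)

```text
time: 11.95
ee_pos: [0.5637, -0.0506, 0.0365]
eef_rot: [0.997, 0.073, 0.0, -0.0]
ft_force: [0.2, 0.3, 0.1]
width: 0.0341
grip_force: 0.0
```

arm_command(moves=[0,0,-0.5,0,0,0,-1,0,0,0,-2,0,0,0,-2,0,-1,0,-3,0,-2,0,-3,0,-3,0,-2,0,-3,0,0,0,-3,0,0,0,0,0,0,0,0,0,0,0])

```text
time: 12.87
ee_pos: [0.4444, -0.0683, 0.1727]
eef_rot: [0.997, 0.073, 0.001, -0.001]
ft_force: [1.2, 0.5, 0.6]
width: 0.0351
grip_force: 0.0
```

Run:
```python
from bench import r
from h import *
s=r.read_state();print(s['ee_pos'],s['width'],s['ft_force'])
ci=r.camera_info('wrist'); w=r.camera('wrist'); sd=r.camera('side'); d=np.array([.9888,.149]);n_=np.array([-.149,.9888])
for n,c,m in blobs(red(w),60):
    p=onz(ci,c,.07)[:2]-[.6894,-.0310]; print(n,c.round(1),rect(m),'fin lens',p@d,p@n_)
cv2.imwrite('pics/end.png',np.vstack([w[:300],sd[50:350]])[:,:,::-1])
```

```text
[ 0.44442855 -0.06825128  0.17271085] 0.03513815734025836 [1.20265073 0.50873324 0.57644155]
1016 [318.3  33.2] ((318.5, 33.5), (51.0, 19.0), 90.0) fin lens -0.12882907016231562 -0.0010741898908774674
```

View pics/end.png

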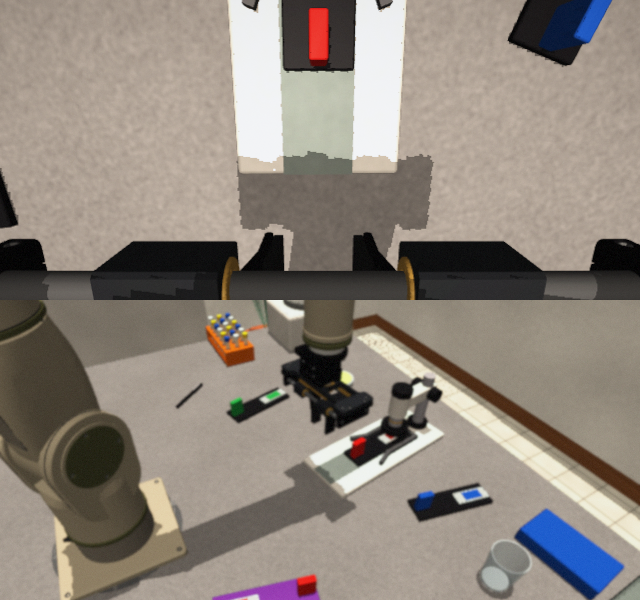

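The final views show the carrier flat between the rails. The fin is at x of about -129 mm in the lens frame, which is the home position. The gripper is clear and the blue and green carriers are where they started.

```bash
python3 -c "
from bench import r
print(r.close_job())"
```

```text
the job is handed in; nothing more can be done
None
```

The red carrier is lying flat in the channel under the lens, home against the stop and released; the lens head, green and blue carriers were not touched, and the job was handed in at about 13 s (no verdict was returned).

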